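# Load practice blanks into the spring feeder, reject aside

## Task

Put the blank with the red band into the orange bin. Load both plain blanks into the spring feeder, one on top of the other: push each down against the spring follower in front of the yellow hood, slide it fully back under the hood, and let go so that the hood holds it down. Leave the cup, the bottle and the handpiece where they are.

Things in the scene. Friction and masses are not known exactly. Their poses are not given: they have to be found in the camera images.
- blank_a_center (a point): Centre of a good practice-drilling blank: plain cream block 120 x 50 x 30 mm (along its x, y, z) with a brown middle layer and five small grey dots on top, 0.12 kg (varies). It lies flat on the aluminium tray (10 mm thick, 190 x 360 mm), so the centre starts 25 mm above the table. Either way round is alike.
- blank_b_center (a point): Centre of the second good blank, identical to the first.
- blank_reject_center (a point): Centre of the reject blank: same block, 120 x 50 x 30 mm, but with a wide red band round its middle. The three blanks lie side by side in any order, about 65 mm apart, long axes roughly along world x.
- feeder: Fixed upright feeder. Origin at table level under the centre of a loaded blank; x points to its closed rear, -x is its open front (roughly towards the robot), z up. Grey base plate x -115 to 95 mm, 120 mm wide, 12 mm high; blue spring housing 40 mm wide, up to z = 76 mm. A loaded blank lies along x with its centre near x = 0, y = 0. Ahead of x = 24 mm the sides are open to fingers.
- feeder_hood (a point): Middle of the front lower edge of the yellow hood, at x = 35, y = 0, z = 165 mm of the feeder. The hood, 5 mm thick, reaches 33 mm back over a 56 mm wide pocket (side walls outer y = +-34 mm, from x = 38; flared lead-ins from x = 24 mm, to y = +-41) with a clear rear wall, inner face 27 mm behind this point: it covers a loaded blank's rear 25 mm.
- feeder_entry (a point): Where a blank's centre may come down clear of the hood: x = -42, y = 0, z = 141 mm of the feeder. With its centre here the blank's top is 9 mm under the hood; sliding it 41 mm along +x from here puts it home. It springs up to the hood when let go. The same holds for the second blank, pressed on the first.
- follower (a joint): Travel of the black follower plate (118 x 40 mm) pressed down by the blanks: 0 m = up, its top 163 mm above the table; stop at 0.075 m. It only moves vertically. Its spring pushes up with about 2 N at the top, and 1.1 N more per 10 mm. About 0.028 m with one blank held under the hood, 0.058 m with two.
- bin: Fixed orange open bin for rejects, 180 x 160 mm (its x, y) and 55 mm high, walls and floor 4 to 5 mm thick. Origin under its centre at table level, z up. It and the feeder may change sides.
- cup_center (a point): Centre of a loose clear cup, 72 mm across, 85 mm high, a bystander.
- rinse_center (a point): Centre of a loose white rinse bottle, 64 mm across, 140 mm high, a bystander.
- handpiece_center (a point): Centre of a loose steel handpiece lying on the table, 125 mm long, 22 mm thick, a bystander.
Mind the look-alikes: they are no part of the job. What is shaped like the part that bears blank_reject_center but purple or turquoise is not meant. Leave any turquoise look-alike of the part that bears blank_b_center alone.

How it is judged:
By the outcome, as a careful person would: the job done as asked, in the order asked, and still so for the second after the job is handed in, with the robot touching nothing.
It also fails if it takes over 72 s, if anything falls off the work surface, if the arm or the gripper's body presses on something with over 40 N, if the wrist force passes 120 N, or if a joint passes its speed limit or range.

## Robot

A 7-joint arm with a two-finger parallel gripper is mounted at the origin on the work surface. World frame = base frame: x ahead of the robot, y to its left, z up, the work surface at z = 0. Lengths are in m, angles in rad, forces in N, time in s.
With the tool pointing down it reaches from about 0.35 to 0.9 m from the base axis. Payload 19.9 kg.
Tool frame: the origin (TCP) lies between the finger pads; the fingertips stand 11 mm ahead of it and the grasp point (between the pads) lies 8 mm behind it; z points along the fingers, y is the direction in which the jaws open and shut (so a half turn about z gives the same grasp; the last joint's range is limited). The gripper opens to 85 mm and grips with 20 to 120 N. Pads are 22 mm wide; open, the fingers measure 114 mm over their backs; the gripper's body (76 mm by 85 mm) begins 54 mm behind the grasp point. The pads swing forward as they close: fully open they stand 13 mm farther back than shut.
Start: joints at [1.204, 0.417, -0.01, 1.614, 0.005, 1.111, -0.053], TCP at [0.199, -0.592, 0.242] pointing down, gripper open.
Joint ranges: [-2.81, 2.81], [-0.39, 2.02], [-1.27, 1.25], [0.06, 2.57], [-1.19, 4.33], [0.19, 2], [-2.82, 2.82]. Speed limits (rad/s): [1.89, 1.89, 2.39, 2.39, 3.01, 3.01, 3.01].

## Interface

Orientations are given as a 3x3 rotation matrix whose columns are the frame's x, y, z axes.
In Python, from rig import get_state, read_camera, job_done gives the robot as it stands.
- The arm moves only by the tool apply_moves, never from a script. Its arguments are lists of equal length, an entry for each row: "xyz": the shift along the world's x, y, z in cm, a list of three; "delta_rot": the turn, a rotation vector about the world's x, y, z in degrees, a list of three; "fingers": the opening, from 0 (shut) to 1 (fully open). A call has 1 to 12 rows; each row shifts and turns the commanded pose from where the row before left it; what a row does not reach is not made up. A row lasts 1/12 s, in which the tool goes at most 41.7 mm and 7.16 degrees, less where a joint would pass 70% of its speed; a pose out of reach is approached as far as the arm can. A call is refused whole if a number of a shift passes 4.17 or a number of a turn 7.16, either way. A call with a gripper value outside its range is refused whole. The fingers move at their own pace and stop on an object; the grip force is fixed at half the most. Time passes only in rows, so rows that do not move let the fingers close. It gives the time, the measured TCP pose, the force and the opening at its end, in the units of the state.
- get_state(): the state, without advancing time (a new reading comes with each control period).
- read_camera(name): name is "scene" or "top"; returns a dict with "color" (400x640x3 uint8, red, green, blue), "range_z" (400x640 float32, m along the optical axis (not along the pixel's ray), 0 where there is no reading), "fx", "fy", "cx", "cy" (pixels), "rvec" (rotation vector, rad) and "tvec" (3), from world to camera coordinates, as OpenCV has them. Camera axes: x right, y down, z forward; pixel columns grow to the right and rows downward; lengths in m; the calibration is good to about 2 mm. A picture is of the moment at which its call begins.
- job_done(): hands the job in, once; it reports no verdict.
The state is a dict: "time": time; "joint_positions": joint angles; "dq": joint speeds; "effort": joint torques, N m; "tool_pos": TCP position; "ee_rot": TCP orientation; "wrist_force": force on the tool from outside, world axes, zero at the start; "moment": the same for the moment, N m; "gripper_width": finger opening in m.
Only numpy, scipy, OpenCV 4.12 (cv2) and the standard library are available. Lean on these libraries where they do the work, as an engineer would, in place of code of your own. Each camera call takes 0.05 s, during which the arm holds its last target.

## Working session

There is one attempt and no reset: what is moved stays moved. The work goes in short steps, Python scripts to look and compute and a tool call to move; the robot and the scene stay as the last step left them, time stands still between calls to the robot, and variables do not carry over. Pictures are saved under pics/ and viewed, and the job is handed in when it is done.

Besides the shell and the picture viewer there is one more tool, called after ">>>" as name(argument=value, ...), one argument or row to a line, values as JSON. apply_moves: Moves the arm, as the interface text tells. Its arguments: {"type":"object","properties":{"xyz":{"type":"array"},"delta_rot":{"type":"array"},"fingers":{"type":"array"}},"required":["xyz","delta_rot","fingers"]}

```bash
mkdir -p pics
cat > h.py <<'E'
import numpy as np, cv2, pickle
from rig import get_state, read_camera, job_done
def snap(n,tag):
    c=read_camera(n); cv2.imwrite(f'pics/{tag}.png',c['color'][:,:,::-1]); pickle.dump(c,open(f'{tag}.pkl','wb')); return c
def pts(c):
    R,_=cv2.Rodrigues(np.array(c['rvec'],float)); t=np.array(c['tvec'],float).ravel()
    v,u=np.mgrid[:400,:640]; z=c['range_z']
    P=np.stack([(u-c['cx'])/c['fx']*z,(v-c['cy'])/c['fy']*z,z],-1)
    W=(P-t)@R; W[z==0]=np.nan
    return W
def ray(c,u,v,h):
    R,_=cv2.Rodrigues(np.array(c['rvec'],float)); t=np.array(c['tvec'],float).ravel()
    o=-R.T@t; d=R.T@np.array([(u-c['cx'])/c['fx'],(v-c['cy'])/c['fy'],1]); return o+d*(h-o[2])/d[2]
E
python3 - <<'E'
from h import *
print(get_state())
for n in('top','scene'):
    c=snap(n,n+'0'); R,_=cv2.Rodrigues(np.array(c['rvec'],float)); print(n,-R.T@np.array(c['tvec']).ravel(),R,c['fx'])
E
```

```text
{'time': 0.0, 'joint_positions': array([ 1.20452903,  0.41801239, -0.01029272,  1.6141693 ,  0.00470362,
        1.11071183, -0.05297487]), 'dq': array([ 0.00180596, -0.00048966, -0.00067616, -0.00065065,  0.00160781,
       -0.00166709, -0.00022378]), 'effort': array([ 1.55640209e-03, -8.64453721e+01,  6.79523684e-01, -4.34903669e+01,
        1.91342889e-02,  7.24368045e-03, -1.47695010e-05]), 'tool_pos': array([ 0.19930633, -0.59201333,  0.24163839]), 'ee_rot': array([[ 9.47716820e-01,  3.19112169e-01, -5.02226162e-04],
       [ 3.19112548e-01, -9.47716098e-01,  1.17443903e-03],
       [-1.01190032e-04, -1.27330229e-03, -9.99999184e-01]]), 'wrist_force': array([-0.50991788, -0.49930483, -0.51177633]), 'moment': array([ 0.0015008 ,  0.02281459, -0.00882551]), 'gripper_width': 0.08503119240660108}
top [0.37344441 0.01406647 1.31856362] [[ 0.00188895 -0.9999516   0.00965532]
 [-0.98522904 -0.00351426 -0.17120568]
 [ 0.17123133 -0.0091893  -0.985188  ]] 439.36683291349425
scene [1.30880191 0.27875428 1.00933107] [[-0.35043648  0.93653309  0.01000245]
 [ 0.7021096   0.26975701 -0.65899413]
 [-0.61986804 -0.22391277 -0.75208157]] 463.08407710547175
```

```bash
ls .
```

```text
h.py
pics
scene0.pkl
top0.pkl
```

View pics/top0.png

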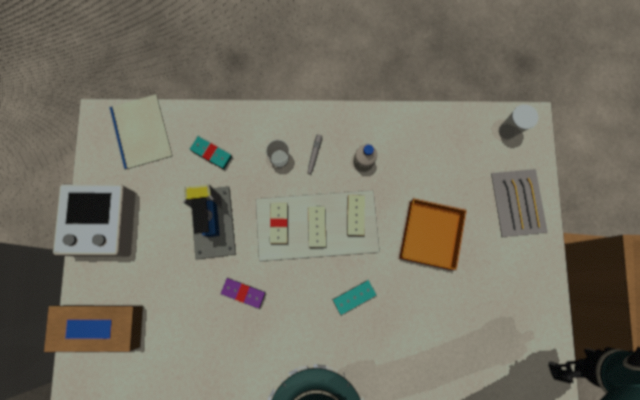

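View pics/scene0.png

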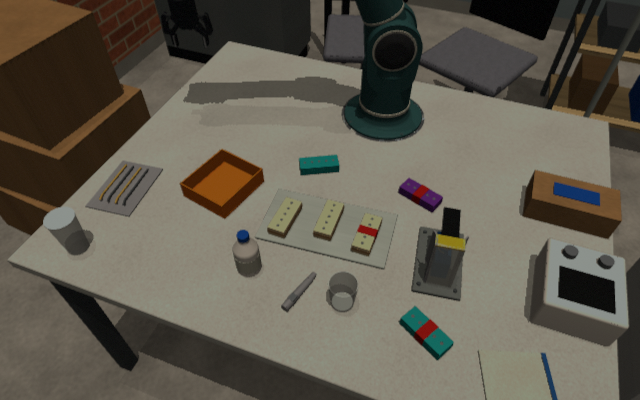

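The top view shows the tray with the red-band blank at (279,223) and plain blanks at (317,227) and (356,215). The feeder is at (212,222) with its hood at the top-left, and the bin is at (433,235). The scene view agrees.

Run:
```python
from h import *
c=pickle.load(open('top0.pkl','rb')); W=pts(c); hsv=cv2.cvtColor(c['color'],cv2.COLOR_RGB2HSV)
print('table z',np.nanmedian(W[300:330,180:220,2]))
for n,(u0,v0,u1,v1) in dict(rej=(262,195,296,252),p1=(300,198,334,256),p2=(340,188,373,243)).items():
    s=hsv[v0:v1,u0:u1]; w=W[v0:v1,u0:u1]
    m=((w[...,2]>0.031)&(w[...,2]<.05)).astype(np.uint8)
    q=w[m>0]; print(n,len(q),'z',np.median(q[:,2]))
    r=cv2.minAreaRect((q[:,:2]*1000).astype(np.float32)); print(r)
    m2=((s[...,1]>45)&(s[...,2]>110)).astype(np.uint8); 
    cn=max(cv2.findContours(m2,0,2)[0],key=cv2.contourArea); 
    pp=np.array([ray(c,p[0][0]+u0,p[0][1]+v0,.04)[:2]*1000 for p in cn],np.float32); print('col',cv2.minAreaRect(pp))
# feeder
h=hsv
w=W[180:265,175:245]; z=w[...,2]
for a,b in((.008,.02),(.06,.09),(.14,.166),(.163,.18)):
    q=w[(z>a)&(z<b)]
    if len(q)>10: print('feeder',a,b,len(q),cv2.minAreaRect((q[:,:2]*1000).astype(np.float32)),np.median(q[:,2]))
ye=(h[...,0]>22)&(h[...,0]<35)&(h[...,1]>170)&(h[...,2]>90); ye[:, :180]=0; ye[:,240:]=0
q=W[ye]; print('yellow',len(q),cv2.minAreaRect((q[:,:2]*1000).astype(np.float32)),np.nanmedian(q,0))
orr=(h[...,0]>5)&(h[...,0]<20)&(h[...,1]>180); orr[:,:395]=0;orr[:,470:]=0;orr[:195]=0;orr[275:]=0
q=W[orr]; q=q[np.isfinite(q[:,0])]; print('bin',cv2.minAreaRect((q[:,:2]*1000).astype(np.float32)),np.percentile(q[:,2],[2,50,98]))
im=cv2.resize(c['color'][170:280,165:265,::-1],None,fx=6,fy=5.4,interpolation=3); cv2.imwrite('pics/f.png',im)
d=pickle.load(open('scene0.pkl','rb')); cv2.imwrite('pics/fs.png',cv2.resize(d['color'][195:305,395:490,::-1],None,fx=6,fy=5.4,interpolation=3))
```

```text
table z -0.0013297648845243492
rej 698 z 0.03864241898152131
((548.6533203125, 111.07374572753906), (119.43873596191406, 50.456214904785156), 0.13806475698947906)
col ((567.1434936523438, 113.46263122558594), (80.3473892211914, 49.89327621459961), 0.7639509439468384)
p1 688 z 0.038447589360962695
((537.6970825195312, -1.405731201171875), (119.08643341064453, 50.11318588256836), 0.8686217665672302)
col ((550.6525268554688, -0.8047504425048828), (89.2869644165039, 48.33915328979492), 2.48319673538208)
p2 684 z 0.038389968379656206
((573.4044189453125, -117.72999572753906), (48.460147857666016, 120.91859436035156), 88.78335571289062)
col ((574.1279296875, -116.33030700683594), (50.50200653076172, 116.76605224609375), 89.40190887451172)
feeder 0.008 0.02 1281 ((555.0883178710938, 293.6301574707031), (208.1649169921875, 156.66070556640625), 7.108001232147217) 0.011212391796088815
feeder 0.06 0.09 279 ((571.0224609375, 298.3395690917969), (39.3679084777832, 130.35928344726562), 83.97610473632812) 0.07366585461088557
feeder 0.14 0.166 618 ((566.2265625, 309.0115051269531), (126.67623901367188, 77.73018646240234), 15.942543983459473) 0.16159803606488493
feeder 0.163 0.18 493 ((567.5936889648438, 312.4948425292969), (128.2985382080078, 79.56411743164062), 7.992293834686279) 0.16735862799239168
yellow 175 ((610.802001953125, 319.5496826171875), (26.97010612487793, 51.71601486206055), 6.900639057159424) [0.61044039 0.31951675 0.16827614]
bin ((515.719482421875, -341.66424560546875), (158.90966796875, 177.39688110351562), 77.4755630493164) [-0.00258002  0.0031928   0.05365354]
```

View pics/f.png

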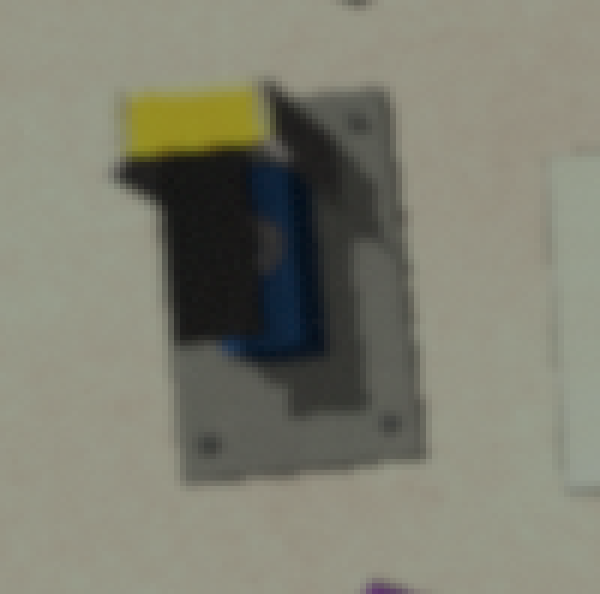

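View pics/fs.png

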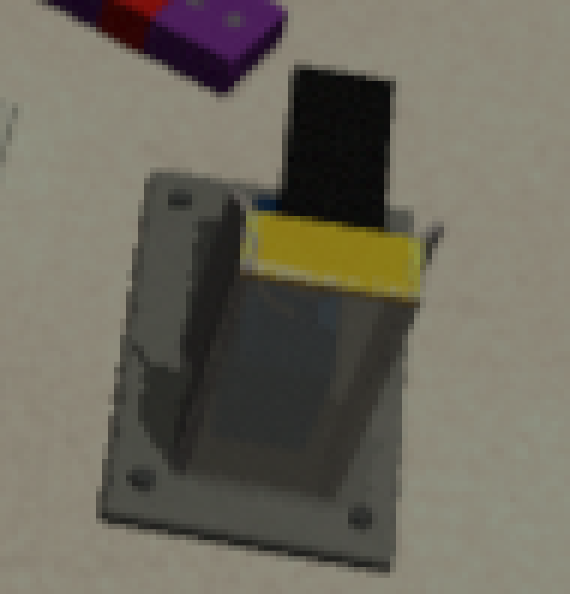

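Run:
```python
from h import *
c=pickle.load(open('top0.pkl','rb'));d=pickle.load(open('scene0.pkl','rb'))
f=lambda u,v,h: ray(c,165+u/6-.5,170+v/5.4-.5,h)[:2]*1000
TR,BR,BL=f(388,90,.012),f(425,458,.012),f(187,483,.012); print('base',TR,BR,BL,TR-BR,np.linalg.norm(TR-BR),np.linalg.norm(BL-BR))
print('yaw right edge',np.degrees(np.arctan2(*(TR-BR)[::-1])),'front edge',np.degrees(np.arctan2(-(BL-BR)[0],(BL-BR)[1])))
for a in(f(127,158,.17),f(266,143,.17),f(130,95,.17),f(262,86,.17),f(180,343,.163),f(265,335,.163)):print(a)
g=lambda u,v,h: ray(d,395+u/6-.5,195+v/5.4-.5,h)[:2]*1000
print('scene base',g(102,518,.012),g(390,570,.012),g(152,175,.012))
print('fol',g(295,70,.163),g(393,82,.163)); print('hood',g(253,210,.17),g(422,238,.17),g(243,270,.17),g(420,300,.17))
# blanks: refine via scene points depth
W=pts(d)
print('scene table z',np.nanmedian(W[150:165,150:180,2]))
for n,m in dict(rej=(548,111),p1=(538,-1),p2=(573,-118)).items():
    k=(abs(W[...,0]*1000-m[0])<80)&(abs(W[...,1]*1000-m[1])<40)&(W[...,2]>.031)&(W[...,2]<.05)
    print(n,cv2.minAreaRect((W[k][:,:2]*1000).astype(np.float32)))
W=pts(c)
for n,m in dict(rej=(548,111),p1=(538,-1),p2=(573,-118)).items():
    k=(abs(W[...,0]*1000-m[0])<80)&(abs(W[...,1]*1000-m[1])<40)&(W[...,2]>.034)&(W[...,2]<.05)
    q=W[k][:,:2]*1000
    mn=(q.min(0)+q.max(0))/2; e=np.linalg.eigh(np.cov(q.T))[1][:,1]; print(n,mn,q.mean(0),np.degrees(np.arctan(e[1]/e[0])))
```

```text
base [663.92059588 263.92149267] [457.72727718 238.40818084] [443.82685516 354.77565986] [206.19331869  25.51331183] 207.76576655758944 117.19476056993948
yaw right edge 7.05363612481554 front edge 6.8118646312174445
[594.12313912 347.74446858]
[601.87297411 286.71949869]
[625.80440792 348.07169904]
[630.59139851 289.73964473]
[503.63169313 321.75703321]
[507.66837278 284.67852962]
scene base [667.81400755 269.0586334 ] [652.42432943 385.54208616] [461.38942053 242.06729765]
fol [508.91883108 288.12545353] [501.78493144 326.74263742]
hood [600.56955402 288.61996315] [592.37295923 352.05446432] [633.52690263 291.67236304] [625.17176961 356.81316218]
scene table z -0.0003931971925401833
rej ((550.839599609375, 113.16197967529297), (51.33008575439453, 123.5418701171875), 89.91288757324219)
p1 ((539.6641845703125, 0.6050033569335938), (123.3445053100586, 51.01686096191406), 1.8745187520980835)
p2 ((575.289306640625, -115.21478271484375), (51.44751739501953, 122.39559173583984), 89.09658813476562)
rej [548.6519042 111.1542813] [547.89463654 111.64777729] 0.5240620778876893
p1 [537.19009729  -1.16012918] [537.18472537  -1.30909328] 2.089803205212657
p2 [ 573.20230758 -117.76044355] [ 571.92952468 -117.63602475] -0.03969555686960869
```

>>> apply_moves(
  xyz=[
    [1.46,2.93,0],
    [1.46,2.93,0],
    [1.46,2.93,0],
    [1.46,2.93,0],
    [1.46,2.93,0],
    [1.46,2.93,0],
    [1.46,2.93,0],
    [1.46,2.93,0],
    [1.46,2.93,0],
    [1.46,2.93,0],
    [1.46,2.93,0],
    [1.46,2.93,0],
  ],
  delta_rot=[
    [0,0,-1.53],
    [0,0,-1.53],
    [0,0,-1.53],
    [0,0,-1.53],
    [0,0,-1.53],
    [0,0,-1.53],
    [0,0,-1.53],
    [0,0,-1.53],
    [0,0,-1.53],
    [0,0,-1.53],
    [0,0,-1.53],
    [0,0,-1.53],
  ],
  fingers=[1,1,1,1,1,1,1,1,1,1,1,1],
)

```text
time: 1.1
tool_pos: [0.3749, -0.2391, 0.2422]
ee_rot: [[1.0, 0.003, -0.0], [0.003, -1.0, 0.0], [-0.0, -0.0, -1.0]]
wrist_force: [0.8, -0.7, 0.2]
gripper_width: 0.0857
```

>>> apply_moves(
  xyz=[
    [1.46,2.93,-0.7],
    [1.46,2.93,-0.7],
    [1.46,2.93,-0.7],
    [1.46,2.93,-0.7],
    [1.46,2.93,-0.7],
    [1.46,2.93,-0.7],
    [1.46,2.93,-0.7],
    [1.46,2.93,-0.7],
    [1.46,2.93,-0.7],
    [1.46,2.93,-0.7],
    [1.46,2.93,-0.7],
    [1.46,2.93,-0.7],
  ],
  delta_rot=[
    [0,0,0],
    [0,0,0],
    [0,0,0],
    [0,0,0],
    [0,0,0],
    [0,0,0],
    [0,0,0],
    [0,0,0],
    [0,0,0],
    [0,0,0],
    [0,0,0],
    [0,0,0],
  ],
  fingers=[1,1,1,1,1,1,1,1,1,1,1,1],
)

```text
time: 2.1
tool_pos: [0.5502, 0.1123, 0.1576]
ee_rot: [[1.0, 0.004, -0.0], [0.004, -1.0, -0.0], [-0.0, 0.0, -1.0]]
wrist_force: [1.3, 0.2, -0.1]
gripper_width: 0.0856
```

>>> apply_moves(
  xyz=[
    [0,0,-2],
    [0,0,-2],
    [0,0,-2],
    [0,0,-2],
    [0,0,-2],
    [0,0,-1.5],
    [0,0,-1],
    [0,0,-0.96],
    [0,0,0],
    [0,0,0],
    [0,0,0],
    [0,0,0],
  ],
  delta_rot=[
    [0,0,0],
    [0,0,0],
    [0,0,0],
    [0,0,0],
    [0,0,0],
    [0,0,0],
    [0,0,0],
    [0,0,0],
    [0,0,0],
    [0,0,0],
    [0,0,0],
    [0,0,0],
  ],
  fingers=[1,1,1,1,1,1,1,1,0.4,0.4,0.4,0.4],
)

```text
time: 3.1
tool_pos: [0.5505, 0.111, 0.0248]
ee_rot: [[1.0, 0.004, 0.002], [0.004, -1.0, 0.0], [0.002, -0.0, -1.0]]
wrist_force: [-0.5, -0.0, -0.2]
gripper_width: 0.0492
```

>>> apply_moves(
  xyz=[
    [0,0,0],
    [0,0,0],
    [0,0,0],
    [0,0,0],
  ],
  delta_rot=[
    [0,0,0],
    [0,0,0],
    [0,0,0],
    [0,0,0],
  ],
  fingers=[0.4,0.4,0.4,0.4],
)

```text
time: 3.43
tool_pos: [0.5505, 0.111, 0.0247]
ee_rot: [[1.0, 0.004, 0.002], [0.004, -1.0, 0.0], [0.002, -0.0, -1.0]]
wrist_force: [-1.2, -0.0, 8.4]
gripper_width: 0.0489
```

Run:
```python
from h import *
s=get_state();print(s['gripper_width'],s['wrist_force'])
d=snap('scene','s1'); cv2.imwrite('pics/s1z.png',cv2.resize(d['color'][80:300,240:500,::-1],None,fx=3,fy=2.7,interpolation=3))
```

```text
0.048860326502011636 [-1.21210631e+00 -7.44708694e-03  8.41183675e+00]
```

View pics/s1z.png

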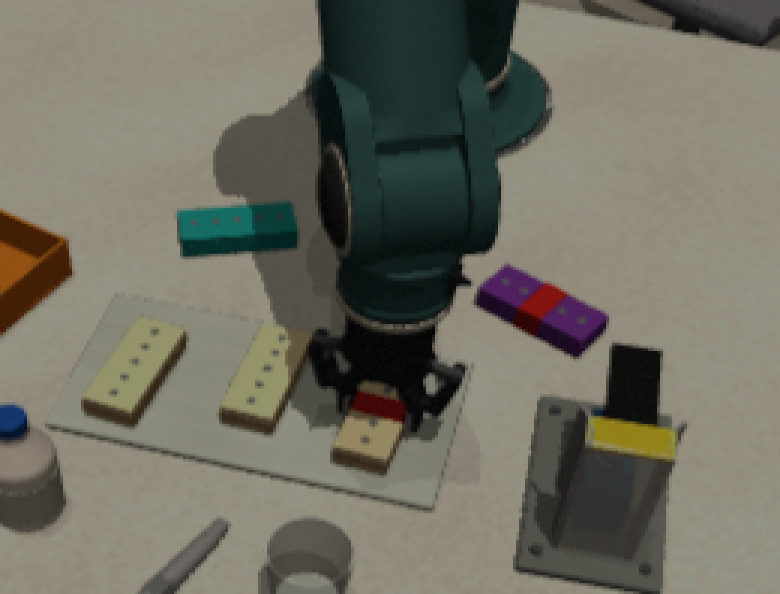

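>>> apply_moves(
  xyz=[
    [0,0,1.5],
    [0,0,2.3],
    [0,0,2.4],
    [0,0,2.4],
    [0,-0.5,2.4],
    [-0.1,-2,1.5],
    [-0.25,-3.2,0],
    [-0.25,-3.2,0],
    [-0.25,-3.2,0],
    [-0.25,-3.2,0],
    [-0.25,-3.2,0],
    [-0.25,-3.2,0],
  ],
  delta_rot=[
    [0,0,0],
    [0,0,0],
    [0,0,0],
    [0,0,0],
    [0,0,0],
    [0,0,0],
    [0,0,-1],
    [0,0,-1],
    [0,0,-1],
    [0,0,-1],
    [0,0,-1],
    [0,0,-1],
  ],
  fingers=[0.4,0.4,0.4,0.4,0.4,0.4,0.4,0.4,0.4,0.4,0.4,0.4],
)

```text
time: 4.48
tool_pos: [0.5335, -0.1077, 0.1493]
ee_rot: [[0.995, -0.101, 0.001], [-0.101, -0.995, -0.0], [0.001, 0.0, -1.0]]
wrist_force: [0.4, 0.7, -0.2]
gripper_width: 0.0488
```

>>> apply_moves(
  xyz=[
    [-0.25,-3.2,0],
    [-0.25,-3.2,0],
    [-0.25,-3.2,0],
    [-0.25,-3.2,0],
    [-0.25,-3.2,0],
    [-0.25,-3.2,0],
    [-0.2,-2.9,0],
    [0,-1,-2.2],
    [0,0,-2.4],
    [0,0,-2.4],
    [0,0,-2.4],
    [0,0,-2],
  ],
  delta_rot=[
    [0,0,-1],
    [0,0,-1],
    [0,0,-1],
    [0,0,-1],
    [0,0,-1],
    [0,0,0],
    [0,0,0],
    [0,0,0],
    [0,0,0],
    [0,0,0],
    [0,0,0],
    [0,0,0],
  ],
  fingers=[0.4,0.4,0.4,0.4,0.4,0.4,0.4,0.4,0.4,0.4,0.4,0.4],
)

```text
time: 5.48
tool_pos: [0.5165, -0.3371, 0.0335]
ee_rot: [[0.982, -0.187, -0.0], [-0.187, -0.982, 0.0], [-0.0, -0.0, -1.0]]
wrist_force: [0.6, 0.5, -1.6]
gripper_width: 0.0494
```

Run:
```python
from h import *
s=get_state();print(s['gripper_width'],s['wrist_force'],s['tool_pos'])
d=snap('top','s2'); cv2.imwrite('pics/s2z.png',cv2.resize(d['color'][120:330,300:500,::-1],None,fx=3,fy=2.7,interpolation=3))
```

```text
0.04938093042998575 [ 0.57826188  0.52874061 -1.60913345] [ 0.51647157 -0.3370602   0.03351676]
```

View pics/s2z.png

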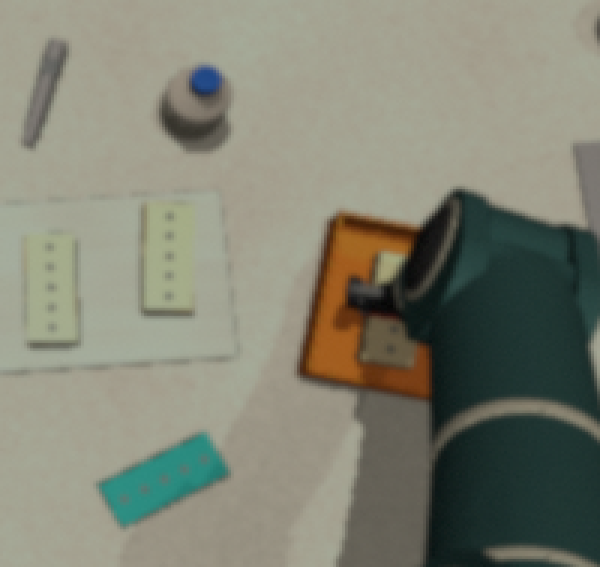

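>>> apply_moves(
  xyz=[
    [0,0,-0.5],
    [0,0,-0.5],
    [0,0,0],
    [0,0,0],
    [0,0,0],
    [0,0,0],
    [0,0,0],
    [0,0,1.5],
    [0,0,2],
    [0,0,2.5],
    [0,0,2.5],
    [0,0,2.5],
  ],
  delta_rot=[
    [0,0,0],
    [0,0,0],
    [0,0,0],
    [0,0,0],
    [0,0,0],
    [0,0,0],
    [0,0,0],
    [0,0,0],
    [0,0,0],
    [0,0,0],
    [0,0,0],
    [0,0,0],
  ],
  fingers=[0.4,0.4,1,1,1,1,1,1,1,1,1,1],
)

```text
time: 6.53
tool_pos: [0.5167, -0.337, 0.1361]
ee_rot: [[0.982, -0.187, 0.0], [-0.187, -0.982, 0.0], [0.0, -0.0, -1.0]]
wrist_force: [-0.6, -0.3, 0.3]
gripper_width: 0.0854
```

>>> apply_moves(
  xyz=[
    [0.6,2.2,0],
    [0.6,2.2,0],
    [0.6,2.2,0],
    [0.6,2.2,0],
    [0.6,2.2,0],
    [0.6,2.2,0],
    [0.6,2.2,0],
    [0.6,2.2,0],
    [0.6,2.2,0],
    [0.4,2.2,0],
    [0,0,-1.5],
    [0,0,-1.5],
  ],
  delta_rot=[
    [0,0,1.08],
    [0,0,1.08],
    [0,0,1.08],
    [0,0,1.08],
    [0,0,1.08],
    [0,0,1.08],
    [0,0,1.08],
    [0,0,1.08],
    [0,0,1.08],
    [0,0,1.08],
    [0,0,0],
    [0,0,0],
  ],
  fingers=[1,1,1,1,1,1,1,1,1,1,1,1],
)

```text
time: 7.53
tool_pos: [0.5757, -0.1155, 0.1053]
ee_rot: [[1.0, 0.003, 0.002], [0.003, -1.0, -0.0], [0.002, 0.0, -1.0]]
wrist_force: [0.7, -1.2, 0.0]
gripper_width: 0.0854
```

Run:
```python
from h import *
s=get_state();print(s['gripper_width'],s['wrist_force'],s['tool_pos'],s['ee_rot'])
d=snap('top','s3'); cv2.imwrite('pics/s3.png',d['color'][:,:,::-1])
```

```text
0.08539289097721542 [ 0.74850306 -1.19570145  0.0169404 ] [ 0.57574374 -0.11550972  0.10533429] [[ 9.99991653e-01  3.44559040e-03  2.19600395e-03]
 [ 3.44564146e-03 -9.99994064e-01 -1.94701507e-05]
 [ 2.19592383e-03  2.70366304e-05 -9.99997589e-01]]
```

View pics/s3.png

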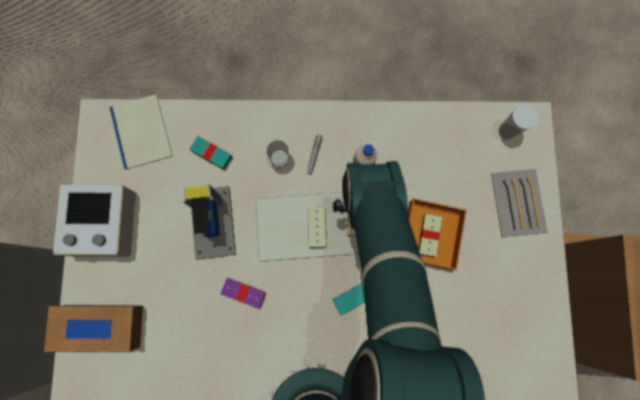

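Run:
```python
from h import *
c=pickle.load(open('top0.pkl','rb'));print(ray(c,369,151,.14)); W=pts(c)[135:175,350:385].reshape(-1,3); W=W[W[:,2]>.05]; print(W.min(0),W.max(0))
c=pickle.load(open('s3.pkl','rb')); W=pts(c)[140:250,330:440].reshape(-1,3); W=W[(W[:,2]>.05)&(W[:,2]<.5)]; W=W[W[:,0]>.6]; print(W[:, 0].max()); 
for a in np.arange(.1,.45,.05):
    q=W[(W[:,2]>a)&(W[:,2]<a+.05)]; print(a,len(q),q.max(0) if len(q) else '')
```

```text
[ 0.7373599 -0.1460985  0.14     ]
[ 0.71021739 -0.17368878  0.0507813 ] [ 0.77093804 -0.11285335  0.14388482]
0.7716517699862318
0.1 191 [ 0.76108669 -0.11956534  0.1436871 ]
0.15000000000000002 0 
0.20000000000000004 0 
0.25000000000000006 0 
0.30000000000000004 0 
0.3500000000000001 2 [ 0.62473268 -0.06086513  0.39444941]
0.40000000000000013 416 [ 0.6298669  -0.0547154   0.44990952]
```

>>> apply_moves(
  xyz=[
    [-0.1,-0.1,-1.5],
    [0,0,-2],
    [0,0,-2],
    [0,0,-1.5],
    [0,0,-0.9],
    [0,0,0],
    [0,0,0],
    [0,0,0],
    [0,0,0],
    [0,0,0],
    [0,0,0],
    [0,0,0],
  ],
  delta_rot=[
    [0,0,0],
    [0,0,0],
    [0,0,0],
    [0,0,0],
    [0,0,0],
    [0,0,0],
    [0,0,0],
    [0,0,0],
    [0,0,0],
    [0,0,0],
    [0,0,0],
    [0,0,0],
  ],
  fingers=[1,1,1,1,1,1,0.4,0.4,0.4,0.4,0.4,0.4],
)

```text
time: 8.58
tool_pos: [0.5746, -0.1183, 0.027]
ee_rot: [[1.0, 0.001, 0.002], [0.001, -1.0, -0.0], [0.002, 0.0, -1.0]]
wrist_force: [-2.1, 0.1, 7.4]
gripper_width: 0.0495
```

>>> apply_moves(
  xyz=[
    [0,0,0],
    [0,0,0],
    [0,0,1.5],
    [0,0,2.5],
    [0,0,3],
    [0,0,3],
    [0,0,3],
    [0,0,3],
    [0,0,2],
  ],
  delta_rot=[
    [0,0,0],
    [0,0,0],
    [0,0,0],
    [0,0,0],
    [0,0,0],
    [0,0,0],
    [0,0,0],
    [0,0,0],
    [0,0,0],
  ],
  fingers=[0.4,0.4,0.4,0.4,0.4,0.4,0.4,0.4,0.4],
)

```text
time: 9.33
tool_pos: [0.5744, -0.1181, 0.2094]
ee_rot: [[1.0, 0.001, 0.003], [0.001, -1.0, -0.001], [0.003, 0.001, -1.0]]
wrist_force: [0.2, 0.2, -0.8]
gripper_width: 0.0489
```

Run:
```python
from h import *
s=get_state();print(s['gripper_width'],s['wrist_force'],s['tool_pos'],s['ee_rot'])
d=snap('scene','s4'); cv2.imwrite('pics/s4z.png',cv2.resize(d['color'][60:300,180:480,::-1],None,fx=2.6,fy=2.5,interpolation=3))
```

```text
0.04892620981017626 [ 0.16013773  0.19698623 -0.78005842] [ 0.57442164 -0.11812436  0.20937082] [[ 9.99994555e-01  9.41632745e-04  3.16272511e-03]
 [ 9.44100888e-04 -9.99999251e-01 -7.78982860e-04]
 [ 3.16198923e-03  7.81964551e-04 -9.99994695e-01]]
```

View pics/s4z.png

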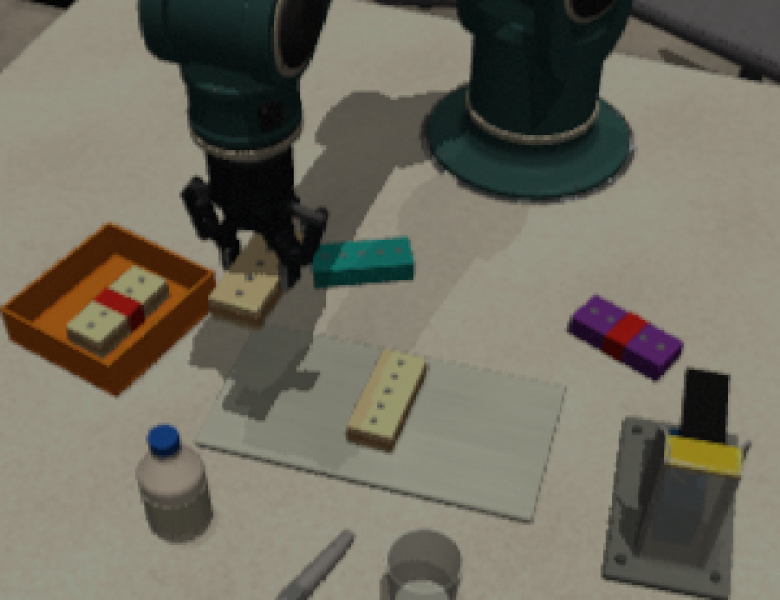

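>>> apply_moves(
  xyz=[
    [-0.37,3,0],
    [-0.37,3,0],
    [-0.37,3,0],
    [-0.37,3,0],
    [-0.37,3,0],
    [-0.37,3,0],
    [-0.37,3,0],
    [-0.37,3,0],
    [-0.37,3,0],
    [-0.37,3,0],
    [-0.37,3,0],
    [-0.37,3,0],
  ],
  delta_rot=[
    [0,0,0.58],
    [0,0,0.58],
    [0,0,0.58],
    [0,0,0.58],
    [0,0,0.58],
    [0,0,0.58],
    [0,0,0.58],
    [0,0,0.58],
    [0,0,0.58],
    [0,0,0.58],
    [0,0,0.58],
    [0,0,0.58],
  ],
  fingers=[0.4,0.4,0.4,0.4,0.4,0.4,0.4,0.4,0.4,0.4,0.4,0.4],
)

```text
time: 10.38
tool_pos: [0.529, 0.2432, 0.2061]
ee_rot: [[0.992, 0.122, 0.001], [0.122, -0.992, 0.0], [0.001, 0.0, -1.0]]
wrist_force: [0.6, -0.2, -1.0]
gripper_width: 0.0491
```

>>> apply_moves(
  xyz=[
    [-0.4,3,0],
    [-0.4,3,0],
    [0,0.5,0],
    [0,0,0],
    [0,0,0],
  ],
  delta_rot=[
    [0,0,0],
    [0,0,0],
    [0,0,0],
    [0,0,0],
    [0,0,0],
  ],
  fingers=[0.4,0.4,0.4,0.4,0.4],
)

```text
time: 10.8
tool_pos: [0.5215, 0.3065, 0.2057]
ee_rot: [[0.992, 0.122, 0.0], [0.122, -0.992, -0.0], [0.0, 0.0, -1.0]]
wrist_force: [0.3, 0.1, -1.9]
gripper_width: 0.0484
```

Run:
```python
from h import *
s=get_state();print(s['gripper_width'],s['wrist_force'],s['tool_pos'],np.degrees(np.arctan2(s['ee_rot'][1,0],s['ee_rot'][0,0])))
d=snap('scene','s5'); cv2.imwrite('pics/s5z.png',cv2.resize(d['color'][100:300,360:520,::-1],None,fx=4.5,fy=3,interpolation=3))
d=snap('top','s5t'); cv2.imwrite('pics/s5t.png',cv2.resize(d['color'][150:350,165:325,::-1],None,fx=4,fy=3,interpolation=3))
```

```text
0.048426062660593905 [ 0.26649654  0.11143311 -1.85415175] [0.52145407 0.30653089 0.20574379] 7.029297060342058
```

View pics/s5z.png

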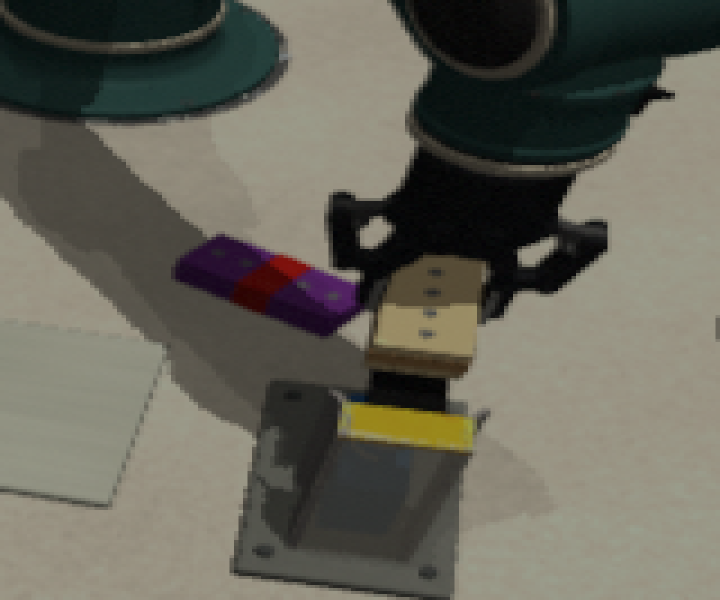

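View pics/s5t.png

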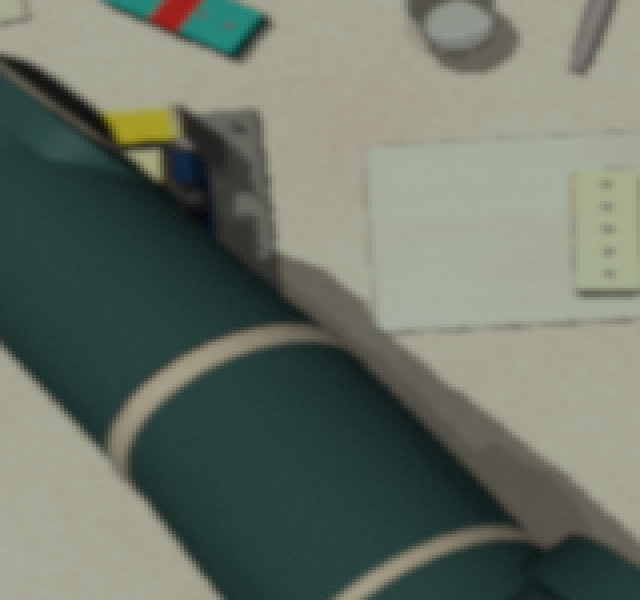

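Run:
```python
from h import *
d=pickle.load(open('s5.pkl','rb'))
g=lambda u,v,h: ray(d,360+u/4.5-.5,100+v/3-.5,h)[:2]*1000
y=np.radians(7); R=np.array([[np.cos(y),np.sin(y)],[-np.sin(y),np.cos(y)]])
for n,p in dict(bl=g(367,350,.219),br=g(474,357,.219),b2=g(487,262,.219),hL=g(341,404,.17),hR=g(473,414,.17),hbL=g(338,435,.17),hbR=g(472,450,.17),fl=g(370,385,.163),fr=g(447,380,.163)).items(): print(n,p,R@(p-[563.5,312]))
hs=cv2.cvtColor(d['color'],cv2.COLOR_RGB2HSV)
cr=(hs[...,0]>12)&(hs[...,0]<32)&(hs[...,1]>60)&(hs[...,2]>90)
W=pts(d); k=np.isfinite(W[...,2])&(W[...,2]>.2)&(W[...,2]<.23)&(W[...,0]<.62)&(W[...,1]>.2)&(W[...,1]<.4)&cr
q=(W[k][:,:2]*1000-[563.5,312])@R.T; print(len(q),np.percentile(q,[1,50,99],axis=0),np.median(W[k][:,2]))
k=(hs[...,0]>22)&(hs[...,0]<35)&(hs[...,1]>170)&(W[...,2]>.155)&(W[...,1]>.2); q=(W[k][:,:2]*1000-[563.5,312])@R.T;print(len(q),np.percentile(q,[1,50,99],axis=0))
```

```text
bl [589.80573639 287.14374779] [ 23.08044228 -27.8768403 ]
br [577.49400528 338.26007829] [17.08999458 24.35889941]
b2 [476.40849916 328.13929283] [-84.47544898  26.63277701]
hL [603.97119616 286.09325092] [ 37.0122915  -30.64584221]
hR [589.44378664 351.05500855] [30.51001383 35.60214619]
hbL [633.84207646 290.84884129] [ 67.24007947 -29.56604385]
hbR [623.71760538 356.31982423] [65.16998036 36.65079095]
fl [573.97684291 296.4080855 ] [  8.49857373 -16.7525007 ]
fr [554.48004167 333.1958526 ] [-6.36960029 22.13711833]
344 [[-36.31782177 -24.32169223]
 [ -6.10834623   2.66333329]
 [ 17.38995846  24.60821165]] 0.21843050532677974
240 [[ 27.06823866 -23.84439225]
 [ 47.72210069   5.57744472]
 [ 63.8921983   32.31624477]]
```

>>> apply_moves(
  xyz=[
    [0,0.2,-1],
    [0,0,-1],
    [0,0,-1],
    [0,0,-1],
    [0,0,-1],
    [0,0,-0.7],
    [0,0,-0.5],
    [0,0,0],
  ],
  delta_rot=[
    [0,0,0],
    [0,0,0],
    [0,0,0],
    [0,0,0],
    [0,0,0],
    [0,0,0],
    [0,0,0],
    [0,0,0],
  ],
  fingers=[0.4,0.4,0.4,0.4,0.4,0.4,0.4,0.4],
)

```text
time: 11.57
tool_pos: [0.5213, 0.3087, 0.1426]
ee_rot: [[0.993, 0.122, -0.001], [0.122, -0.993, -0.0], [-0.001, 0.0, -1.0]]
wrist_force: [-0.0, -2.8, 4.7]
gripper_width: 0.0487
```

Run:
```python
from h import *
s=get_state();print(s['gripper_width'],s['wrist_force'],s['moment'],s['tool_pos'])
d=snap('scene','s6'); cv2.imwrite('pics/s6z.png',cv2.resize(d['color'][150:300,390:510,::-1],None,fx=6,fy=4,interpolation=3))
hs=cv2.cvtColor(d['color'],cv2.COLOR_RGB2HSV); y=np.radians(7); R=np.array([[np.cos(y),np.sin(y)],[-np.sin(y),np.cos(y)]])
cr=(hs[...,0]>12)&(hs[...,0]<32)&(hs[...,1]>60)&(hs[...,2]>90)
W=pts(d); k=(W[...,2]>.14)&(W[...,2]<.175)&(W[...,0]<.59)&(W[...,1]>.2)&(W[...,1]<.4)&cr
q=(W[k][:,:2]*1000-[563.5,312])@R.T; print(len(q),np.percentile(q,[1,50,99],axis=0),np.median(W[k][:,2]))
```

```text
0.04874548341713454 [-0.02099556 -2.75015652  4.72703481] [-0.70656159 -0.13512027 -0.05270844] [0.52131614 0.30866568 0.14262329]
346 [[-34.60693248 -21.96151576]
 [ -3.87058639   4.14616885]
 [ 18.73829176  26.27158073]] 0.15536684083274677
```

View pics/s6z.png

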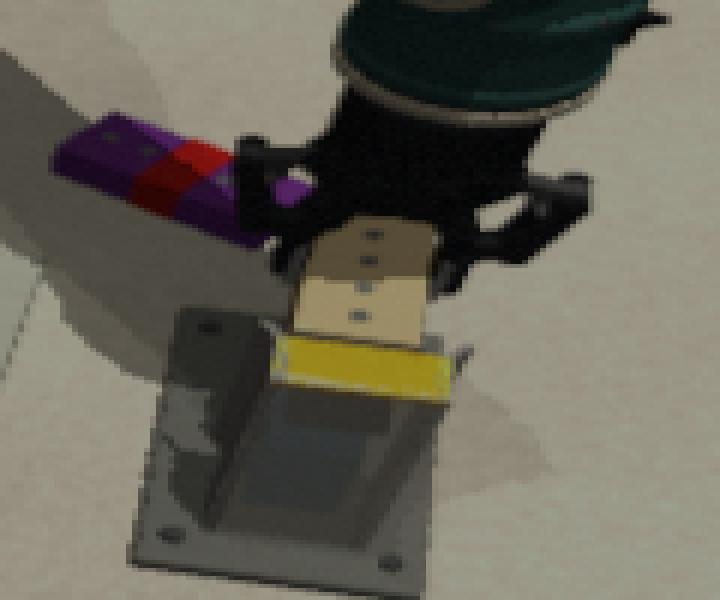

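>>> apply_moves(
  xyz=[
    [0.5,0.07,0],
    [0.5,0.06,0],
    [0.5,0.06,0],
    [0.5,0.06,0],
    [0.5,0.06,0],
    [0.5,0.06,0],
    [0.4,0.05,0],
    [0.3,0.04,0],
    [0,0,0],
  ],
  delta_rot=[
    [0,0,0],
    [0,0,0],
    [0,0,0],
    [0,0,0],
    [0,0,0],
    [0,0,0],
    [0,0,0],
    [0,0,0],
    [0,0,0],
  ],
  fingers=[0.4,0.4,0.4,0.4,0.4,0.4,0.4,0.4,0.4],
)

```text
time: 12.37
tool_pos: [0.5593, 0.3135, 0.1437]
ee_rot: [[0.993, 0.122, 0.001], [0.122, -0.993, 0.0], [0.001, -0.0, -1.0]]
wrist_force: [3.1, 0.1, 4.7]
gripper_width: 0.0489
```

>>> apply_moves(
  xyz=[
    [0.2,0.02,0],
    [0.2,0.02,0],
    [0,0,0],
  ],
  delta_rot=[
    [0,0,0],
    [0,0,0],
    [0,0,0],
  ],
  fingers=[0.4,0.4,0.4],
)

```text
time: 12.62
tool_pos: [0.5627, 0.3139, 0.1437]
ee_rot: [[0.993, 0.122, 0.0], [0.122, -0.993, 0.0], [0.0, -0.0, -1.0]]
wrist_force: [-0.4, -0.9, 4.4]
gripper_width: 0.0485
```

Run:
```python
from h import *
s=get_state();print(s['gripper_width'],s['wrist_force'],s['moment'],s['tool_pos'])
d=snap('scene','s7'); cv2.imwrite('pics/s7z.png',cv2.resize(d['color'][150:300,390:510,::-1],None,fx=6,fy=4,interpolation=3))
```

```text
0.048482905722438754 [-0.38849618 -0.89855939  4.4473812 ] [-0.00676403 -0.0142963   0.0082177 ] [0.56265104 0.31392371 0.14368876]
```

View pics/s7z.png

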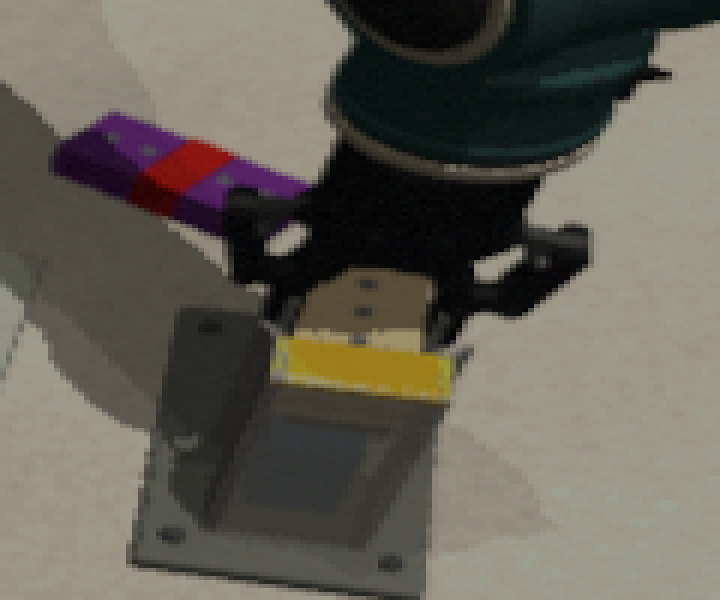

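>>> apply_moves(
  xyz=[
    [0.1,0.01,0],
    [0.1,0.01,0],
    [0,0,0],
  ],
  delta_rot=[
    [0,0,0],
    [0,0,0],
    [0,0,0],
  ],
  fingers=[0.4,0.4,0.4],
)

```text
time: 12.92
tool_pos: [0.5645, 0.3141, 0.1436]
ee_rot: [[0.993, 0.122, -0.0], [0.122, -0.993, 0.0], [-0.0, -0.0, -1.0]]
wrist_force: [-2.5, -0.9, 4.6]
gripper_width: 0.0489
```

>>> apply_moves(
  xyz=[
    [0.1,0.01,0],
    [0.1,0.01,0],
    [0,0,0],
  ],
  delta_rot=[
    [0,0,0],
    [0,0,0],
    [0,0,0],
  ],
  fingers=[0.4,0.4,0.4],
)

```text
time: 13.17
tool_pos: [0.5657, 0.3143, 0.1435]
ee_rot: [[0.992, 0.122, -0.002], [0.122, -0.992, -0.001], [-0.002, 0.0, -1.0]]
wrist_force: [-8.4, -1.4, 7.5]
gripper_width: 0.049
```

>>> apply_moves(
  xyz=[
    [-0.1,-0.01,0.3],
    [0,0,0.4],
    [0,0,0],
    [0,0,0],
    [0,0,0],
    [0,0,0],
    [0,0,0],
    [0,0,0],
    [0,0,0],
  ],
  delta_rot=[
    [0,0,0],
    [0,0,0],
    [0,0,0],
    [0,0,0],
    [0,0,0],
    [0,0,0],
    [0,0,0],
    [0,0,0],
    [0,0,0],
  ],
  fingers=[0.4,0.4,0.4,1,1,1,1,1,1],
)

```text
time: 13.92
tool_pos: [0.5654, 0.3142, 0.1505]
ee_rot: [[0.993, 0.122, -0.0], [0.122, -0.993, 0.0], [-0.0, -0.0, -1.0]]
wrist_force: [0.1, -0.1, -0.1]
gripper_width: 0.0854
```

>>> apply_moves(
  xyz=[
    [0,0,2],
    [0,0,2.5],
    [0,0,2.5],
    [0,0,0],
  ],
  delta_rot=[
    [0,0,0],
    [0,0,0],
    [0,0,0],
    [0,0,0],
  ],
  fingers=[1,1,1,1],
)

```text
time: 14.25
tool_pos: [0.5668, 0.3154, 0.2255]
ee_rot: [[0.992, 0.122, 0.005], [0.122, -0.993, 0.003], [0.006, -0.002, -1.0]]
wrist_force: [1.0, 0.1, 0.6]
gripper_width: 0.0853
```

Run:
```python
from h import *
s=get_state();print(s['gripper_width'],s['wrist_force'],s['tool_pos'])
d=snap('scene','s8'); cv2.imwrite('pics/s8z.png',cv2.resize(d['color'][150:300,390:510,::-1],None,fx=6,fy=4,interpolation=3))
```

```text
0.0853444757517837 [1.00513467 0.09052598 0.55134324] [0.56677616 0.31543509 0.2255028 ]
```

View pics/s8z.png

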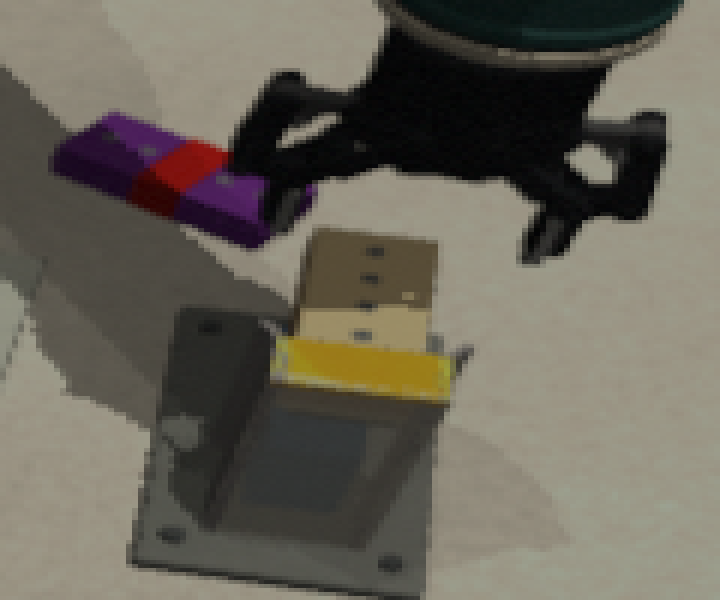

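>>> apply_moves(
  xyz=[
    [-0.26,-2.87,0],
    [-0.26,-2.87,0],
    [-0.26,-2.87,0],
    [-0.26,-2.87,0],
    [-0.26,-2.87,0],
    [-0.26,-2.87,-2],
    [-0.26,-2.87,-2],
    [-0.26,-2.87,-2],
    [-0.26,-2.87,-2],
    [-0.26,-2.87,-2],
    [-0.26,-2.87,-2],
    [0,0,0],
  ],
  delta_rot=[
    [0,0,-0.5],
    [0,0,-0.5],
    [0,0,-0.5],
    [0,0,-0.5],
    [0,0,-0.5],
    [0,0,-0.5],
    [0,0,-0.5],
    [0,0,-0.5],
    [0,0,-0.5],
    [0,0,-0.5],
    [0,0,0],
    [0,0,0],
  ],
  fingers=[1,1,1,1,1,1,1,1,1,1,1,1],
)

```text
time: 15.3
tool_pos: [0.5341, -0.0076, 0.0965]
ee_rot: [[1.0, 0.029, -0.006], [0.029, -1.0, -0.002], [-0.006, 0.002, -1.0]]
wrist_force: [-0.9, -0.8, 0.1]
gripper_width: 0.0854
```

Run:
```python
from h import *
s=get_state();print(s['gripper_width'],s['wrist_force'],s['tool_pos'],s['ee_rot'][:2,0])
c=snap('top','s9')
d=snap('scene','s9s'); cv2.imwrite('pics/s9z.png',cv2.resize(d['color'][120:300,280:500,::-1],None,fx=3.5,fy=3,interpolation=3))
```

```text
0.08544650843586268 [-0.89231658 -0.75159439  0.14759509] [ 0.53408085 -0.00759829  0.09654206] [0.99956288 0.02890341]
```

View pics/s9z.png

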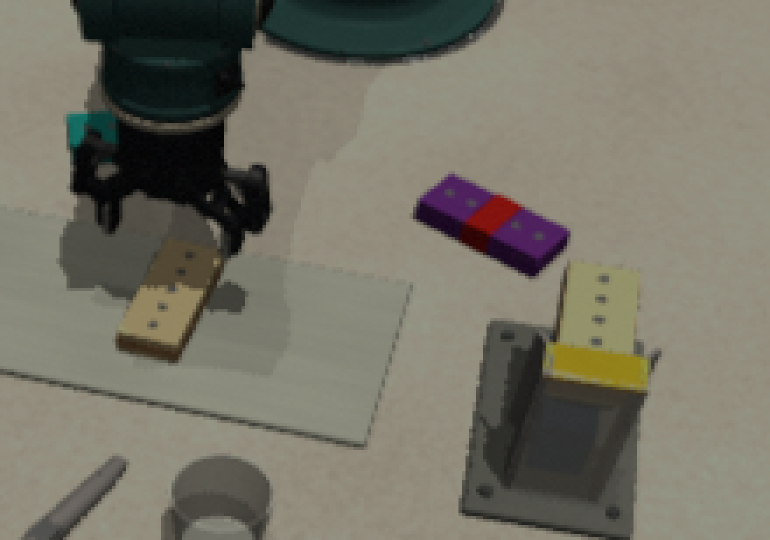

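View pics/s9.png

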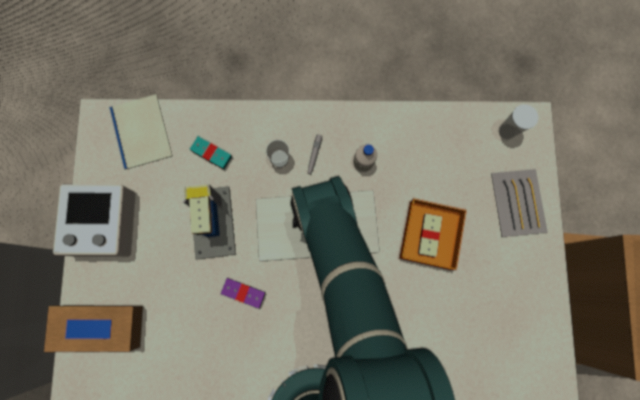

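>>> apply_moves(
  xyz=[
    [0.2,0,0],
    [0,0,0],
  ],
  delta_rot=[
    [0,0,0],
    [0,0,0],
  ],
  fingers=[1,1],
)

```text
time: 15.57
tool_pos: [0.5395, -0.0004, 0.1011]
ee_rot: [[0.999, 0.036, 0.001], [0.036, -0.999, 0.0], [0.001, -0.0, -1.0]]
wrist_force: [-0.0, -1.1, 0.3]
gripper_width: 0.0853
```

>>> apply_moves(
  xyz=[
    [-0.1,-0.1,-1.5],
    [0,0,-2],
    [0,0,-2],
    [0,0,-1.2],
    [0,0,-0.7],
    [0,0,0],
    [0,0,0],
    [0,0,0],
    [0,0,0],
    [0,0,0],
    [0,0,0],
    [0,0,0],
  ],
  delta_rot=[
    [0,0,0],
    [0,0,0],
    [0,0,0],
    [0,0,0],
    [0,0,0],
    [0,0,0],
    [0,0,0],
    [0,0,0],
    [0,0,0],
    [0,0,0],
    [0,0,0],
    [0,0,0],
  ],
  fingers=[1,1,1,1,1,1,0.4,0.4,0.4,0.4,0.4,0.4],
)

```text
time: 16.57
tool_pos: [0.5385, -0.0025, 0.0278]
ee_rot: [[0.999, 0.035, 0.002], [0.035, -0.999, -0.0], [0.002, 0.0, -1.0]]
wrist_force: [-3.2, 0.4, 9.3]
gripper_width: 0.0489
```

>>> apply_moves(
  xyz=[
    [0,0,0],
    [0,0,0],
    [0,0,1.5],
    [0,0,2.5],
    [0,0,3],
    [0,0,3],
    [0,0,3],
    [0,0,3],
    [0,0,2],
    [0,0,0],
    [0,0,0],
  ],
  delta_rot=[
    [0,0,0],
    [0,0,0],
    [0,0,0],
    [0,0,0],
    [0,0,0],
    [0,0,0],
    [0,0,0],
    [0,0,0],
    [0,0,0],
    [0,0,0],
    [0,0,0],
  ],
  fingers=[0.4,0.4,0.4,0.4,0.4,0.4,0.4,0.4,0.4,0.4,0.4],
)

```text
time: 17.48
tool_pos: [0.5383, -0.0027, 0.208]
ee_rot: [[0.999, 0.035, 0.003], [0.035, -0.999, -0.0], [0.003, 0.001, -1.0]]
wrist_force: [0.8, 0.3, -1.9]
gripper_width: 0.0488
```

>>> apply_moves(
  xyz=[
    [-0.15,2.83,0],
    [-0.15,2.83,0],
    [-0.15,2.83,0],
    [-0.15,2.83,0],
    [-0.15,2.83,0],
    [-0.15,2.83,0],
    [-0.15,2.83,0],
    [-0.15,2.83,0],
    [-0.15,2.83,0],
    [-0.15,2.83,0],
    [-0.15,2.83,0],
    [0,0,0],
  ],
  delta_rot=[
    [0,0,0.45],
    [0,0,0.45],
    [0,0,0.45],
    [0,0,0.45],
    [0,0,0.45],
    [0,0,0.45],
    [0,0,0.45],
    [0,0,0.45],
    [0,0,0.45],
    [0,0,0.45],
    [0,0,0.45],
    [0,0,0],
  ],
  fingers=[0.4,0.4,0.4,0.4,0.4,0.4,0.4,0.4,0.4,0.4,0.4,0.4],
)

```text
time: 18.48
tool_pos: [0.519, 0.3143, 0.2056]
ee_rot: [[0.992, 0.128, -0.002], [0.128, -0.992, 0.002], [-0.002, -0.002, -1.0]]
wrist_force: [-1.7, 0.6, -1.4]
gripper_width: 0.0487
```

>>> apply_moves(
  xyz=[
    [0,0,0],
    [0,0,0],
    [0,0,0],
  ],
  delta_rot=[
    [0,0,0],
    [0,0,0],
    [0,0,0],
  ],
  fingers=[0.4,0.4,0.4],
)

```text
time: 18.73
tool_pos: [0.5215, 0.3075, 0.2061]
ee_rot: [[0.993, 0.12, -0.001], [0.12, -0.993, -0.001], [-0.001, 0.001, -1.0]]
wrist_force: [0.9, -0.2, -1.5]
gripper_width: 0.0491
```

Run:
```python
from h import *
s=get_state();print(s['gripper_width'],s['wrist_force'],s['tool_pos'],np.degrees(np.arctan2(s['ee_rot'][1,0],s['ee_rot'][0,0])))
d=snap('scene','s10'); cv2.imwrite('pics/s10z.png',cv2.resize(d['color'][130:300,390:510,::-1],None,fx=6,fy=3.5,interpolation=3))
hs=cv2.cvtColor(d['color'],cv2.COLOR_RGB2HSV); y=np.radians(7); R=np.array([[np.cos(y),np.sin(y)],[-np.sin(y),np.cos(y)]])
cr=(hs[...,0]>12)&(hs[...,0]<32)&(hs[...,1]>60)&(hs[...,2]>90)
W=pts(d); k=(W[...,2]>.205)&(W[...,2]<.24)&(W[...,0]<.59)&(W[...,1]>.2)&(W[...,1]<.4)&cr
q=(W[k][:,:2]*1000-[563.5,312])@R.T; print(len(q),np.percentile(q,[1,50,99],axis=0),np.median(W[k][:,2]))
```

```text
0.04913749996847704 [ 0.93384528 -0.20913797 -1.45218704] [0.52153341 0.3075366  0.20605385] 6.880734948632865
354 [[-69.75954068 -22.32418539]
 [ -5.76529367   4.60564726]
 [ 18.46942026  25.90152014]] 0.2180269119172994
```

View pics/s10z.png

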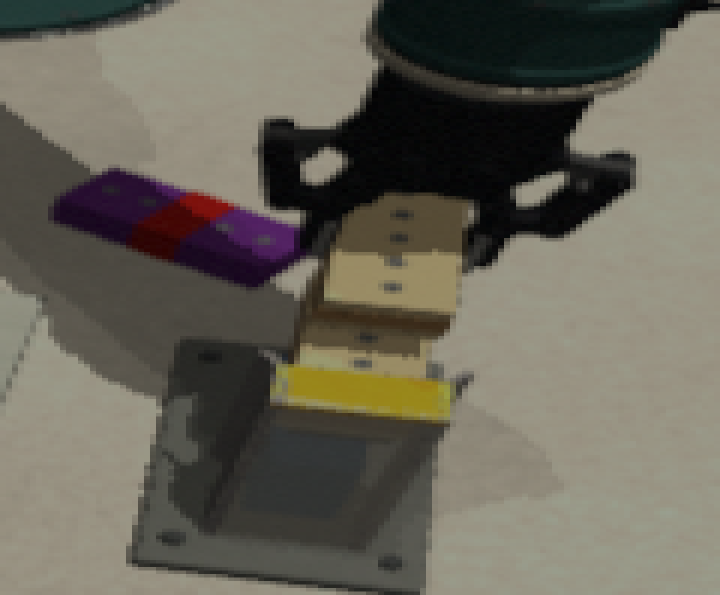

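>>> apply_moves(
  xyz=[
    [0,0.1,-1],
    [0,0,-1],
    [0,0,-1],
    [0,0,-1],
    [0,0,-0.8],
    [0,0,-0.7],
    [0,0,-0.7],
    [0,0,0],
    [0,0,0],
  ],
  delta_rot=[
    [0,0,0.1],
    [0,0,0],
    [0,0,0],
    [0,0,0],
    [0,0,0],
    [0,0,0],
    [0,0,0],
    [0,0,0],
    [0,0,0],
  ],
  fingers=[0.4,0.4,0.4,0.4,0.4,0.4,0.4,0.4,0.4],
)

```text
time: 19.53
tool_pos: [0.5214, 0.3093, 0.144]
ee_rot: [[0.992, 0.123, -0.001], [0.123, -0.992, -0.001], [-0.001, 0.001, -1.0]]
wrist_force: [-0.8, -3.5, 6.4]
gripper_width: 0.0489
```

Run:
```python
from h import *
s=get_state();print(s['gripper_width'],s['wrist_force'],s['moment'],s['tool_pos'],np.degrees(np.arctan2(s['ee_rot'][1,0],s['ee_rot'][0,0])))
d=snap('scene','s11'); cv2.imwrite('pics/s11z.png',cv2.resize(d['color'][150:300,390:510,::-1],None,fx=6,fy=4,interpolation=3))
hs=cv2.cvtColor(d['color'],cv2.COLOR_RGB2HSV); y=np.radians(7); R=np.array([[np.cos(y),np.sin(y)],[-np.sin(y),np.cos(y)]])
cr=(hs[...,0]>12)&(hs[...,0]<32)&(hs[...,1]>60)&(hs[...,2]>90)
W=pts(d); k=(W[...,2]>.14)&(W[...,2]<.175)&(W[...,0]<.59)&(W[...,1]>.2)&(W[...,1]<.4)&cr
q=(W[k][:,:2]*1000-[563.5,312])@R.T; print(len(q),np.percentile(q,[1,50,99],axis=0),np.median(W[k][:,2]))
```

```text
0.048874211980324045 [-0.83302735 -3.54619911  6.38257404] [-0.85996501  0.07764537 -0.11018172] [0.52137975 0.3093196  0.14399031] 7.036692011195878
354 [[-34.3965301  -21.02479846]
 [ -3.56256111   5.83522136]
 [ 19.70694331  27.60732298]] 0.1558449225618393
```

View pics/s11z.png

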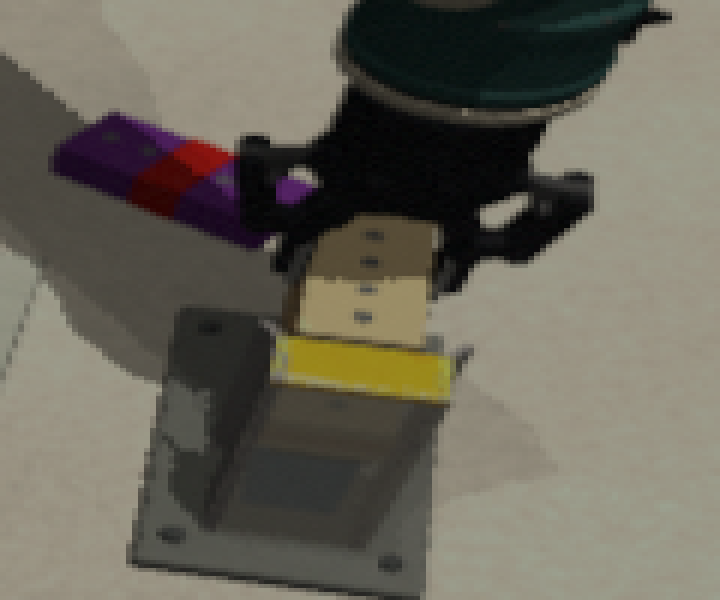

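>>> apply_moves(
  xyz=[
    [0.5,0.05,0],
    [0.5,0.05,0],
    [0.5,0.05,0],
    [0.5,0.06,0],
    [0.5,0.06,0],
    [0.5,0.06,0],
    [0.4,0.05,0],
    [0.4,0.05,0],
    [0.3,0.04,0],
    [0,0,0],
  ],
  delta_rot=[
    [0,0,0],
    [0,0,0],
    [0,0,0],
    [0,0,0],
    [0,0,0],
    [0,0,0],
    [0,0,0],
    [0,0,0],
    [0,0,0],
    [0,0,0],
  ],
  fingers=[0.4,0.4,0.4,0.4,0.4,0.4,0.4,0.4,0.4,0.4],
)

```text
time: 20.42
tool_pos: [0.5625, 0.3148, 0.1445]
ee_rot: [[0.992, 0.123, -0.0], [0.123, -0.992, 0.001], [-0.0, -0.001, -1.0]]
wrist_force: [1.0, -0.6, 6.9]
gripper_width: 0.0488
```

>>> apply_moves(
  xyz=[
    [0.2,0.02,0],
    [0.1,0.01,0],
    [0,0,0],
  ],
  delta_rot=[
    [0,0,0],
    [0,0,0],
    [0,0,0],
  ],
  fingers=[0.4,0.4,0.4],
)

```text
time: 20.67
tool_pos: [0.5648, 0.3152, 0.1445]
ee_rot: [[0.992, 0.123, -0.001], [0.123, -0.992, 0.0], [-0.001, -0.0, -1.0]]
wrist_force: [-4.8, -0.4, 8.0]
gripper_width: 0.0485
```

Run:
```python
from h import *
s=get_state();print(s['gripper_width'],s['wrist_force'],s['moment'],s['tool_pos'])
d=snap('scene','s12'); cv2.imwrite('pics/s12z.png',cv2.resize(d['color'][150:300,390:510,::-1],None,fx=6,fy=4,interpolation=3))
```

```text
0.048548893490421664 [-4.78853819 -0.40021793  8.00770713] [-0.13770396  0.88323609 -0.02198003] [0.56478291 0.31516175 0.14446832]
```

View pics/s12z.png

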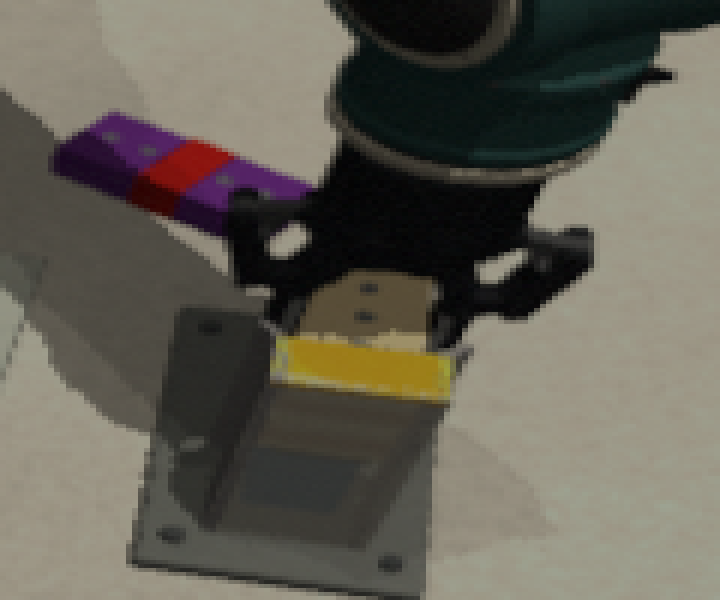

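>>> apply_moves(
  xyz=[
    [0.1,0.01,0],
    [-0.1,0,0.3],
    [0,0,0.4],
    [0,0,0],
    [0,0,0],
    [0,0,0],
    [0,0,0],
    [0,0,0],
    [0,0,0],
    [0,0,0],
  ],
  delta_rot=[
    [0,0,0],
    [0,0,0],
    [0,0,0],
    [0,0,0],
    [0,0,0],
    [0,0,0],
    [0,0,0],
    [0,0,0],
    [0,0,0],
    [0,0,0],
  ],
  fingers=[0.4,0.4,0.4,0.4,1,1,1,1,1,1],
)

```text
time: 21.55
tool_pos: [0.5654, 0.3149, 0.1516]
ee_rot: [[0.992, 0.123, -0.0], [0.123, -0.992, 0.0], [-0.0, -0.0, -1.0]]
wrist_force: [-0.1, 0.3, -0.1]
gripper_width: 0.0854
```

>>> apply_moves(
  xyz=[
    [0,0,2],
    [0,0,2.5],
    [0,0,2.5],
    [-0.5,-2,1.5],
    [-0.5,-3,1],
    [-0.5,-3,0],
    [-0.5,-3,0],
    [-0.5,-3,0],
    [-0.5,-3,0],
    [-0.5,-2,0],
    [0,0,0],
    [0,0,0],
  ],
  delta_rot=[
    [0,0,0],
    [0,0,0],
    [0,0,0],
    [0,0,0],
    [0,0,0],
    [0,0,0],
    [0,0,0],
    [0,0,0],
    [0,0,0],
    [0,0,0],
    [0,0,0],
    [0,0,0],
  ],
  fingers=[1,1,1,1,1,1,1,1,1,1,1,1],
)

```text
time: 22.55
tool_pos: [0.5304, 0.1238, 0.2469]
ee_rot: [[0.993, 0.121, 0.0], [0.121, -0.993, -0.0], [0.0, 0.0, -1.0]]
wrist_force: [0.1, 0.1, -0.3]
gripper_width: 0.0852
```

Run:
```python
from h import *
s=get_state();print(s['gripper_width'],s['wrist_force'],s['tool_pos'])
d=snap('scene','s13'); cv2.imwrite('pics/s13z.png',cv2.resize(d['color'][150:300,390:510,::-1],None,fx=6,fy=4,interpolation=3))
t=snap('top','s13t')
y=np.radians(7); R=np.array([[np.cos(y),np.sin(y)],[-np.sin(y),np.cos(y)]])
for c in(d,t):
    hs=cv2.cvtColor(c['color'],cv2.COLOR_RGB2HSV)
    cr=(hs[...,1]<150)&(hs[...,2]>60)
    W=pts(c); k=(W[...,2]>.14)&(W[...,2]<.2)&(W[...,0]<.6)&(W[...,1]>.25)&(W[...,1]<.4)&cr
    q=(W[k][:,:2]*1000-[563.5,312])@R.T; print(len(q),np.percentile(q,[1,50,99],axis=0),np.percentile(W[k][:,2],[5,50,95]))
```

```text
0.0851894627887044 [ 0.11134871  0.05022604 -0.32337855] [0.53042976 0.12383212 0.24691227]
630 [[-55.87727966 -21.55838872]
 [-10.31435395   3.79475525]
 [ 34.2954325   41.05527696]] [0.16212219 0.16506717 0.16800513]
777 [[-58.32732064 -23.85474106]
 [ -9.54333269   0.98773493]
 [ 36.71549624  37.17318227]] [0.15191385 0.16346648 0.16781095]
```

View pics/s13z.png

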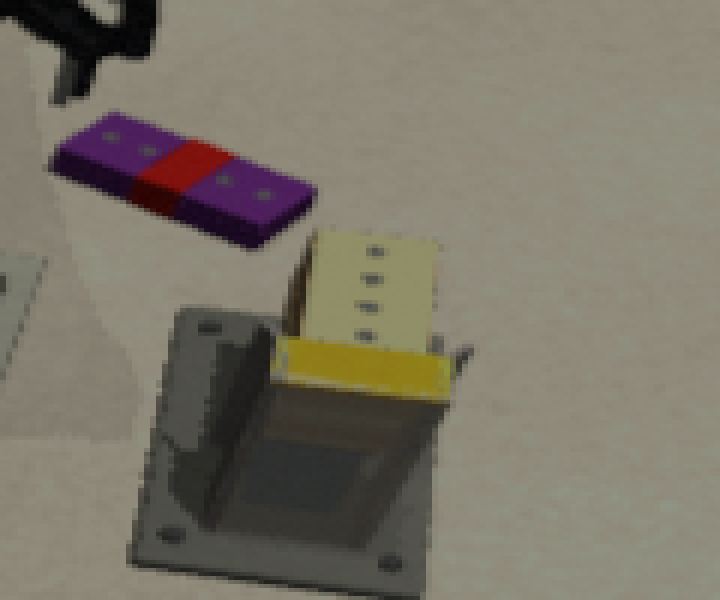

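View pics/s13t.png

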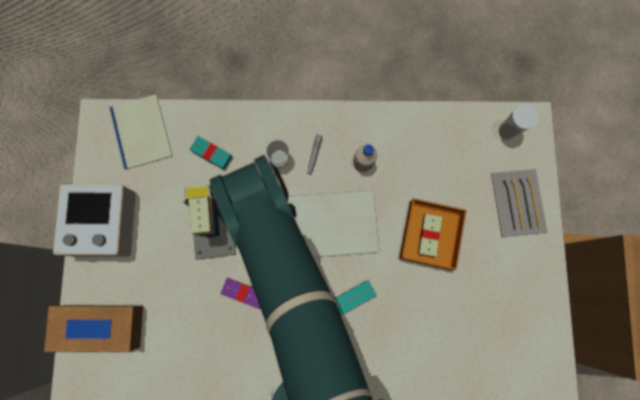

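View pics/s13.png

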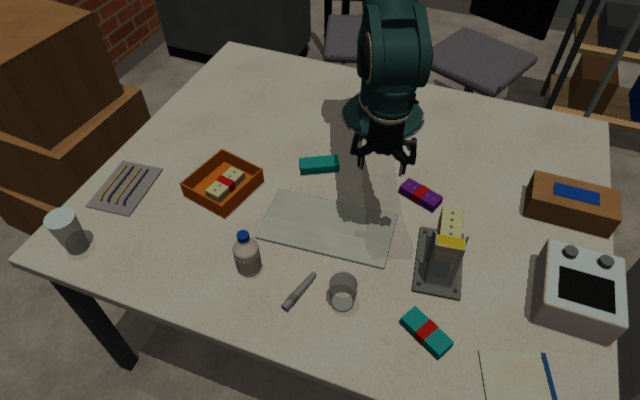

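Run:
```python
from h import *
t=pickle.load(open('s13t.pkl','rb')); cv2.imwrite('pics/z1.png',cv2.resize(t['color'][175:265,175:245,::-1],None,fx=6.5,fy=6.5,interpolation=3))
```

```text
(no output)
```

View pics/z1.png

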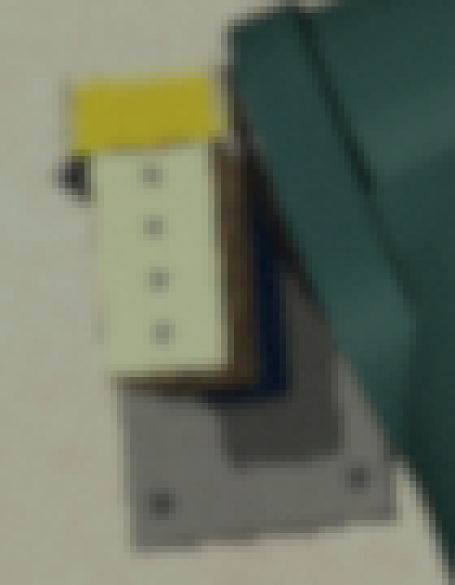

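The zoomed top view shows the two blanks stacked flush. The upper blank's top is at 165 mm, its rear dot is under the hood, and the gripper is clear.

```bash
python3 -c "
from rig import *
print(job_done())"
```

```text
the job is handed in; nothing more can be done
None
```

The job is done and handed in at about 22.7 s of robot time. The red-band blank lies flat in the orange bin. Both plain blanks are in the feeder, one on the other.

- **Loading:** I pressed each plain blank down in front of the hood and slid it back until it met the rear wall (about 8 N for the first, 5 N for the second). I then let each up about 7 mm and released it.
- **Last checks:** The stack's top measured 163 to 165 mm in both cameras, which matches a blank held against the hood. The rear dot is hidden under the hood, the front faces look flush from above, and the gripper is open and clear. The follower's travel was not measured directly.
- **Left in place:** The cup, bottle, handpiece and look-alikes appear unmoved in the last pictures. I compared these by eye, not by measurement.
- **Forces:** Wrist readings at the end of each move never passed about 10 N.
- **Disagreements:** The two cameras differed by 2 to 3 mm sideways. The grasps fitted the top camera better, so I placed the feeder mainly from that one. As each blank was gripped on the tray there was a 7 to 9 N upward reading, which was gone after lifting.

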